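Pack the impression trays head to tail in the sterilising basket

TASK

Pack the four full-arch steel impression trays (two uppers with a closed palate, two lowers with an open tongue gap) into the wire sterilising basket in a single layer: lying crosswise side by side, alternating upper, lower, upper, lower, each turned head to tail with its neighbour so that all uppers' handles point to one long side and all lowers' to the other. All four must lie flat on the basket's floor, trough side up, evenly spread along the basket and let go. Leave the two half-arch trays, the tape roll and the timer where they are.

Things in the scene. Friction and masses are not known exactly. Their poses are not given: they have to be found in the camera images.
- wire_basket: shallow steel wire basket, fixed on the bench, open top. Inside 262 mm along its x by 130 mm along its y, floor 6 mm and rim 26 mm above the bench, walls 3.5 mm. Origin: centre at bench height. Trays lie along y in even places x = -93, -31, 31, 93 mm; a tray centred across has its origin 19 mm off the middle line, away from its handle. Four facing one way (74 mm each) do not fit.
- upper_tray_1: UPPER tray: steel U trough, inside closed by a palate plate. Trough up. Origin: underside below bowl centre, +x to the handle, z up. Bowl x -31 to 31, 74 wide at the heels, walls 18 high. Flat handle x 39 to 69, 14 wide, z 27.5 to 32.5: pinch its width at x 54 from above with the fingertips only (tips at z 22 to 24 stay above neighbours' walls). 60 g, loose; same as the other upper. All mm.
- upper_tray_2: UPPER tray: steel U trough, inside closed by a palate plate. Trough up. Origin: underside below bowl centre, +x to the handle, z up. Bowl x -31 to 31, 74 wide at the heels, walls 18 high. Flat handle x 39 to 69, 14 wide, z 27.5 to 32.5: pinch its width at x 54 from above with the fingertips only (tips at z 22 to 24 stay above neighbours' walls). 60 g, loose; same as the other upper. All mm.
- lower_tray_1: LOWER tray: steel U trough, open tongue gap between the limbs. Trough up. Origin: underside below bowl centre, +x to the handle, z up. Bowl x -31 to 31, 74 wide at the heels, walls 18 high. Flat handle x 39 to 69, 14 wide, z 27.5 to 32.5: pinch its width at x 54 from above with the fingertips only (tips at z 22 to 24 stay above neighbours' walls). 60 g, loose; same as the other lower. All mm.
- lower_tray_2: LOWER tray: steel U trough, open tongue gap between the limbs. Trough up. Origin: underside below bowl centre, +x to the handle, z up. Bowl x -31 to 31, 74 wide at the heels, walls 18 high. Flat handle x 39 to 69, 14 wide, z 27.5 to 32.5: pinch its width at x 54 from above with the fingertips only (tips at z 22 to 24 stay above neighbours' walls). 60 g, loose; same as the other lower. All mm.
- half_tray_left: HALF-ARCH steel tray, look-alike that stays where it lies: only the +y limb of the U, about 36 mm wide, same stepped handle. Origin and axes as on the full trays (below the centre of the whole arch, +x to the handle). Loose, 40 g.
- half_tray_right: HALF-ARCH steel tray, look-alike that stays where it lies: only the -y limb of the U, about 36 mm wide, same stepped handle. Origin and axes as on the full trays (below the centre of the whole arch, +x to the handle). Loose, 40 g.
- tape_roll: roll of masking-like tape lying flat, 104 mm across, 25 mm high, on the right of the work; bystander, loose. Origin: centre of its underside.
- bench_timer: small grey-white digital timer with three round buttons, 60 x 64 x 20 mm, on the right of the work; bystander, loose. Origin: centre of its underside.

How it is judged:
By the outcome, as a careful person would: the job done as asked, in the order asked, and still so for the second after the job is handed in, with the robot touching nothing.
It also fails if it takes over 107 s, if anything falls off the work surface, if the arm or the gripper's body presses on something with over 40 N, if the wrist force passes 120 N, or if a joint passes its speed limit or range.

ROBOT

A 6-joint arm with a two-finger parallel gripper is mounted at the origin on a cart in front of the work surface, level with it; the furniture and walls round the work are solid. World frame = base frame: x ahead of the robot, y to its left, z up, the work surface at z = 0. Lengths are in m, angles in rad, forces in N, time in s.
With the tool pointing down it reaches from about 0.425 to 0.95 m from the base axis. Payload 3.5 kg.
Tool frame: the origin (TCP) lies between the finger pads; the fingertips stand 22 mm ahead of it and the grasp point (between the pads) lies 3 mm ahead of it (ctrl.nose_length is the z of the fingertips in the tool frame, in m); z points along the fingers, y is the line along which they close (so a half turn about z gives the same grasp; the last joint's range is limited). The gripper opens to 85 mm and grips with 20 to 120 N. Pads are 22 mm wide; open, the fingers measure 114 mm over their backs; the gripper's body (76 mm by 85 mm) begins 54 mm behind the grasp point. The pads swing forward as they close: fully open they stand 13 mm farther back than shut.
Start: joints at [-1.303, 0.286, 1.577, -0, 1.279, -0.15], TCP at [0.274, -0.617, 0.253] pointing down, gripper open.
Joint ranges: [-2.77, 2.77], [-0.9, 2.22], [0.21, 2.48], [-1.53, 4.67], [0.24, 2.81], [-2.84, 2.84]. Speed limits (rad/s): [2.79, 2.79, 3.14, 3.14, 3.14, 3.14].

INTERFACE

Orientations are given as a unit quaternion [x, y, z, w].
In Python, from plant import ctrl gives the robot as it stands. The module is installed in compiled form; this text tells all that it offers.
- The arm moves only by the tool send_rows, never from a script. Its argument "rows" is text: rows parted by semicolons, each of 7 numbers parted by spaces: the turn, a rotation vector about the tool's x, y, z in parts of the range, where 1.0 means pi rad, then the shift along the tool's x, y, z in normalised numbers (1 is 800 mm), then the opening, from -1 (shut) to 1 (fully open). A call has 1 to 8 rows; each row is the pose to reach, as a shift and turn from the pose commanded when the call began, along the tool's axes at that moment; what a row does not reach only later rows make up. A row lasts 1/8 s, in which the tool goes at most 62.5 mm and 10.7 degrees, less where a joint would pass 70% of its speed; a pose out of reach is approached as far as the arm can. A shift or turn number past 1, either way, is cut back to 1. A call with a gripper value outside its range is refused whole. The fingers move at their own pace and stop on an object; "grip_force" is the grip in N (left out, the last holds). Time passes only in rows, so rows that repeat a pose let the fingers close. It gives the time, the measured TCP pose, the force, the opening and the grip force at its end, in the units of the state.
- ctrl.get_state(): the state, without advancing time (a new reading comes with each control period).
- ctrl.read_camera(name): name is "scene" or "top" or "wrist"; returns a dict with "color" (384x512x3 uint8, red, green, blue), "fx", "fy", "cx", "cy" (pixels), "extrinsics" (4x4, takes a point from world to camera coordinates). Camera axes: x right, y down, z forward; pixel columns grow to the right and rows downward; lengths in m; the calibration is good to about 2 mm. A picture is of the moment at which its call begins. There is no depth.
- ctrl.sign_off(): hands the job in; it is judged then, once.
Trained networks look in a picture, given as the dict that the camera call returned (one of the last four; its "shot" number tells which), for a name from the list of things; names that differ only in an ending like _2 or _b are one class to them, and where a whole thing is asked for, a point or a joint stands for the part that bears it (a point fixed in the world has none). Each returns a list of dicts, best first, with "p" (0 to 1); they miss things now and then, are a little off and sometimes report something else, mostly with a low value. They report only what shows in the picture. A call takes as long as a camera call.
- ctrl.look_for(picture, target): "position" ([x, y, z] in m, in the coordinates of the camera as it stood for that picture, good to about 4 mm: the middle of the surface that is visible of it).
The state is a dict: "time": time; "qpos": joint angles; "dq": joint speeds; "joint_efforts": joint torques, N m; "eef_pos": TCP position; "tcp_rot": TCP orientation; "contact_force": force on the tool from outside, world axes, zero at the start; "wrist_torque": the same for the moment, N m; "opening": opening from 0.0 (shut) to 1.0 (fully open); "finger_force": force on a finger pad.
Only numpy, scipy, OpenCV 4.12 (cv2) and the standard library are available. Lean on these libraries where they do the work, as an engineer would, in place of code of your own. Each camera call takes 0.05 s, during which the arm holds its last target. There are 200 camera calls.

## Working session

There is one attempt and no reset: what is moved stays moved. The work goes in short steps, Python scripts to look and compute and a tool call to move; the robot and the scene stay as the last step left them, time stands still between calls to the robot, and variables do not carry over. Pictures are saved under pics/ and viewed, at most 14 in all, crops included, and the job is handed in when it is done.

Besides the shell and the picture viewer there is one more tool, called after "Request:" as name(argument=value, ...) on one line, values as JSON. send_rows: Moves the arm, as the interface text tells. Its arguments: {"type":"object","properties":{"rows":{"type":"string"},"grip_force":{"type":"number"}},"required":["rows"]}

```bash
mkdir -p pics
cat > h.py <<'E'
import numpy as np, cv2
from plant import ctrl
def shot(n,f=None):
    p=ctrl.read_camera(n)
    if f: cv2.imwrite('pics/'+f,cv2.cvtColor(p['color'],cv2.COLOR_RGB2BGR))
    return p
def w(p,pos):
    E=p['extrinsics']; return E[:3,:3].T@(np.array(pos)-E[:3,3])
def ray(p,u,v,z):
    E=p['extrinsics'];R=E[:3,:3];c=-R.T@E[:3,3]
    d=R.T@np.array([(u-p['cx'])/p['fx'],(v-p['cy'])/p['fy'],1]); return c+d*(z-c[2])/d[2]
def proj(p,X):
    E=p['extrinsics'];q=E[:3,:3]@np.array(X)+E[:3,3]; return np.array([p['fx']*q[0]/q[2]+p['cx'],p['fy']*q[1]/q[2]+p['cy']])
E
python3 - <<'E'
from h import *
s=ctrl.get_state();print(s)
for n in ['scene','top','wrist']:
    p=shot(n,n+'0.png');E=p['extrinsics'];print(n,p['fx'],p['cx'],p['cy'],(-E[:3,:3].T@E[:3,3]).round(3),E[:3,:3].round(2).tolist())
    if n!='wrist':
        for t in ['wire_basket','upper_tray_1','lower_tray_1','half_tray_left','half_tray_right']:
            for d in ctrl.look_for(p,t): print(t,round(d['p'],2),w(p,d['position']).round(3),proj(p,w(p,d['position'])).round())
E
```

```text
{'time': 0.0, 'qpos': array([-1.30300897e+00,  2.87178981e-01,  1.57817281e+00,  3.11813710e-06,
        1.27857230e+00, -1.50020732e-01]), 'dq': array([ 0.00077553,  0.0007214 , -0.00072029,  0.00068137,  0.00134678,
        0.00072446]), 'joint_efforts': array([ 7.56532845e-04, -4.05978549e+01, -2.92624784e+01, -3.54960196e-05,
        5.88457537e-03,  2.20653853e-06]), 'eef_pos': array([ 0.27374166, -0.61634739,  0.2519405 ]), 'tcp_rot': array([ 9.78258218e-01,  2.07387317e-01, -6.71117585e-05, -1.16378447e-03]), 'contact_force': array([0.18376161, 0.1941471 , 1.16416122]), 'wrist_torque': array([ 0.01899616, -0.03021591,  0.01348184]), 'finger_force': 0.0, 'opening': 0.9993535862998426}
scene 491.3590112326243 255.63522387079965 185.30647393198606 [-0.     0.796  0.646] [[-0.88, -0.48, 0.01], [-0.22, 0.39, -0.89], [0.43, -0.78, -0.45]]
wire_basket 0.81 [ 0.569 -0.006  0.006] [206. 241.]
upper_tray_1 0.76 [ 0.652 -0.31   0.008] [240. 182.]
upper_tray_1 0.62 [ 0.587 -0.197  0.007] [240. 204.]
lower_tray_1 0.77 [ 0.45  -0.164  0.015] [281. 220.]
lower_tray_1 0.55 [ 0.517 -0.291  0.0
[... 205 characters left out ...]
33] [[-0.01, -1.0, -0.02], [-1.0, 0.01, -0.09], [0.09, 0.02, -1.0]]
wire_basket 0.77 [ 0.581 -0.005  0.002] [175. 185.]
wire_basket 0.74 [ 0.542 -0.443  0.01 ] [334. 197.]
upper_tray_1 0.84 [ 0.655 -0.319  0.004] [287. 157.]
upper_tray_1 0.56 [ 0.587 -0.202  0.004] [245. 182.]
lower_tray_1 0.67 [ 0.518 -0.3    0.001] [281. 207.]
lower_tray_1 0.67 [ 0.443 -0.173  0.002] [235. 234.]
half_tray_left 0.73 [ 0.541 -0.439  0.009] [332. 198.]
half_tray_left 0.27 [ 0.583 -0.007  0.002] [175. 184.]
half_tray_right 0.54 [ 0.726 -0.173  0.01 ] [234. 132.]
wrist 301.68279772048373 254.13081852999645 191.71180413222967 [ 0.335 -0.59   0.375] [[0.4, -0.91, 0.0], [-0.88, -0.39, 0.26], [-0.24, -0.11, -0.97]]
```

View pics/top0.png

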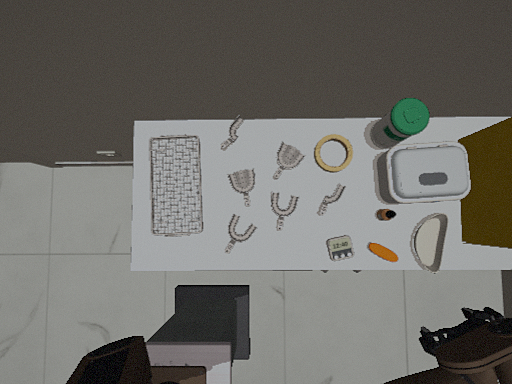

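View pics/scene0.png

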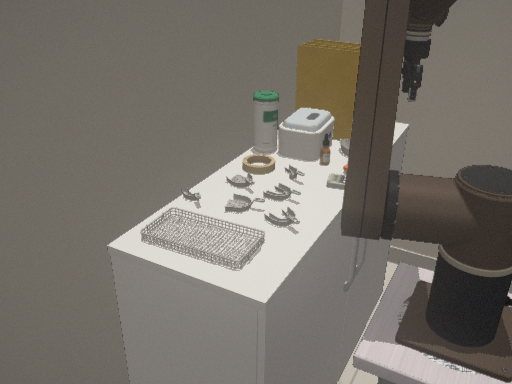

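The top view shows the basket at about (176,185) with its long side along world x. The uppers are at (242,182) and (290,155), the lowers at (284,205) and (242,228), and all four handles point roughly to -x. The scene view agrees. Next I'll bring the wrist camera over the trays.

```bash
cat >> h.py <<'E'
from scipy.spatial.transform import Rotation as R
def go(x,y,z,yaw=None,frm=None):
    """print turn (deg) and shift (mm) in tool axes from the present pose to a tool-down world pose (mm, deg tool-x yaw)"""
    s=ctrl.get_state(); R0=R.from_quat(s['tcp_rot']); p0=s['eef_pos']*1000
    m=R0.as_matrix(); y0=np.degrees(np.arctan2(m[1,0],m[0,0]))
    yaw=y0 if yaw is None else yaw
    R1=R.from_euler('z',yaw,degrees=True)*R.from_euler('x',180,degrees=True)
    rv=(R0.inv()*R1).as_rotvec(degrees=True); sh=m.T@(np.array([x,y,z])-p0)
    print('yaw0 %.1f pos'%y0,p0.round(1),'turn',rv.round(2),'shift',sh.round(1))
E
python3 -c "
from h import *
go(560,-170,250,0)"
```

```text
yaw0 23.9 pos [ 273.9 -616.9  253.4] turn [ 1.000e-02 -0.000e+00  2.394e+01] shift [ 442.8 -292.4    3.4]
```

The rows are not in the units I measure in: shifts go in shares of 800 mm and turns go in shares of pi rad. I convert before sending: 443 mm is 0.5538, -292 mm is -0.365, 24 degrees is 0.1333.

Request:
send_rows(rows="0 0 0.0222 0.0688 -0.045 0 1;0 0 0.0444 0.1375 -0.0913 0 1;0 0 0.0667 0.2063 -0.1375 0 1;0 0 0.0889 0.275 -0.1825 0 1;0 0 0.1111 0.3438 -0.2275 0 1;0 0 0.1333 0.4125 -0.2725 0 1;0 0 0.1333 0.4813 -0.3188 0.0025 1;0 0 0.1333 0.5538 -0.365 0.0038 1")

```text
time: 1.65
eef_pos: [0.5444, -0.1941, 0.2513]
tcp_rot: [1.0, -0.001, 0.0, 0.0]
contact_force: [-0.3, -0.6, 0.2]
opening: 1.0
finger_force: 0.0
```

Request:
send_rows(rows="0 0 0 0 0 0 1;0 0 0 0 0 0 1")

```text
time: 1.9
eef_pos: [0.5435, -0.1958, 0.2509]
tcp_rot: [1.0, -0.0, -0.0, 0.0]
contact_force: [-0.7, 0.0, -0.8]
opening: 1.004
finger_force: 0.0
```

Run:
```python
from h import *
import pickle
p=shot('wrist','w1.png');pickle.dump(p,open('w1.pkl','wb'))
cv2.imwrite('pics/w1b.png',cv2.resize(cv2.cvtColor(p['color'],cv2.COLOR_RGB2BGR),(800,600),interpolation=cv2.INTER_CUBIC))
go(0,0,0)
for t in ['wire_basket','upper_tray_1','lower_tray_1','half_tray_left','half_tray_right']:
    for d in ctrl.look_for(p,t): print(t,round(d['p'],2),w(p,d['position']).round(3),proj(p,w(p,d['position'])).round())
```

```text
yaw0 -0.1 pos [ 543.3 -196.6  250.9] turn [0.02 0.01 0.  ] shift [-543.6 -195.7  250.9]
wire_basket 0.95 [ 0.606 -0.004  0.006] [ 92. 115.]
upper_tray_1 0.81 [ 0.589 -0.198  0.005] [256. 128.]
upper_tray_1 0.77 [ 0.657 -0.321  0.006] [364.  68.]
upper_tray_1 0.48 [ 0.542 -0.445  0.01 ] [458. 168.]
lower_tray_1 0.92 [ 0.513 -0.304  0.014] [342. 192.]
lower_tray_1 0.61 [ 0.444 -0.172  0.009] [236. 242.]
half_tray_left 0.65 [ 0.544 -0.447  0.012] [461. 167.]
half_tray_right 0.8 [ 0.701 -0.158  0.027] [217.  20.]
```

View pics/w1b.png

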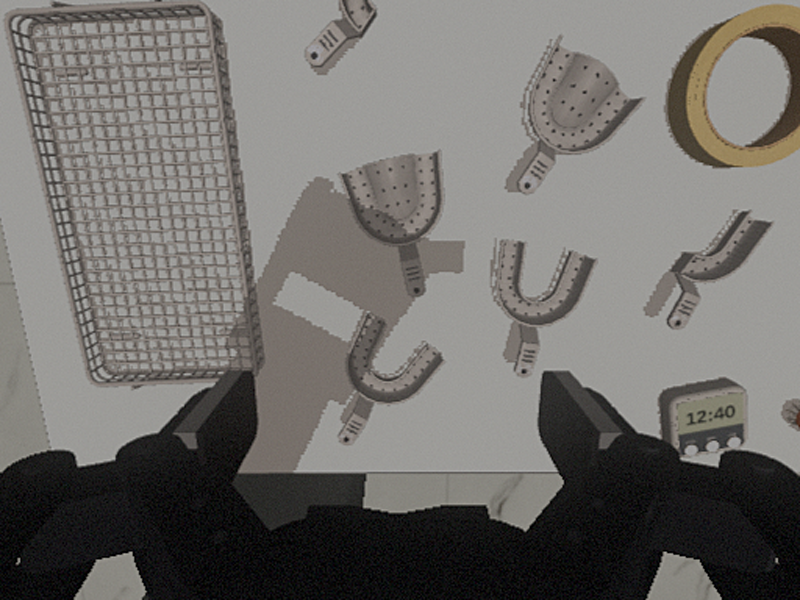

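The wrist view, in 800x600 pixels, shows everything clearly:
- **Basket rim:** outer corners near (5,15), (205,5), (262,372) and (95,385).
- **U1:** heels (342,173) and (440,150), handle tip (417,296).
- **U2:** heels (560,37) and (642,98), tip (525,192).
- **L1:** heels (508,240) and (595,260), tip (524,376).
- **L2:** heels (370,313) and (441,350), tip (346,444).

I'll fit planar poses to these points.

```bash
cat >> h.py <<'E'
from scipy.optimize import least_squares
import pickle
def fit(views,x0,free_z=False):
    """views: list of (picture, [(local xyz mm, (u,v) in 512 px)]) -> x,y,yaw(deg)[,z0]"""
    def res(q):
        c,s=np.cos(np.radians(q[2])),np.sin(np.radians(q[2])); z0=q[3] if free_z else 0
        return np.concatenate([proj(p,np.array([q[0]+c*a[0]-s*a[1],q[1]+s*a[0]+c*a[1],a[2]+z0])/1000)-uv for p,l in views for a,uv in l])
    r=least_squares(res,list(x0)+([0] if free_z else [])); return r.x, np.abs(r.fun).reshape(-1,2).max(1).round(1)
def tray(hl,hr,tip,k=1.5625,mid=None):
    l=[((-31,37,18),hl),((-31,-37,18),hr),((69,0,32.5),tip)]
    return [(a,np.array(b)/k) for a,b in l]
E
python3 - <<'E'
from h import *
p=pickle.load(open('w1.pkl','rb'))
# handle to image down: tray +y (left of handle dir -x => -y world => image right)
T={'U1':((440,150),(342,173),(417,296)),'U2':((642,98),(560,37),(525,192)),'L1':((595,260),(508,240),(524,376)),'L2':((441,350),(370,313),(346,444))}
for n,(a,b,c) in T.items():
    for fz in (0,1):
        q,r=fit([(p,tray(a,b,c))],(500,-200,180),fz); print(n,q.round(1),r,'grip',(q[:2]+54*np.array([np.cos(np.radians(q[2])),np.sin(np.radians(q[2]))])).round(1))
k=1.5625
B=[((134,68,26),(6,14)),((134,-68,26),(206,4)),((-134,-68,26),(262,372)),((-134,68,26),(96,385))]
B=[(a,np.array(b)/k) for a,b in B]
for fz in (0,1): print('B',*fit([(p,B)],(580,0,0),fz))
for a,b in B: print((ray(p,*b,.026)*1000).round(1))
go(0,0,0)
E
```

```text
U1 [ 587.9 -197.4  191.7] [0.4 1.  0.7] grip [ 535.  -208.3]
U1 [ 587.6 -197.4  191.7   -5.3] [0.6 0.4 0.4] grip [ 534.7 -208.4]
U2 [ 653.9 -321.2  148.2] [1.6 0.9 1.5] grip [ 608.  -292.7]
U2 [ 655.2 -324.9  148.2  -10.4] [0.3 0.4 0.3] grip [ 609.3 -296.5]
L1 [ 523.2 -307.7  168.7] [2.7 1.8 0.9] grip [ 470.2 -297. ]
L1 [ 520.5 -311.1  168.7  -10.8] [1.6 1.1 1. ] grip [ 467.6 -300.5]
L2 [ 459.6 -187.8  151.4] [3.1 3.6 1.8] grip [ 412.2 -162. ]
L2 [ 457.5 -187.7  151.4   -4.8] [2.6 3.4 2.4] grip [ 410.1 -161.9]
B [581.44031654 -13.57136658   3.29830225] [2.2 3.  4.2 1.8]
B [582.02755342  -9.56081063   3.3933701   -7.74133474] [1.3 1.1 1.1 1.3]
[710.7  59.9  26. ]
[716.4 -71.6  26. ]
[457.2 -88.4  26. ]
[446.2  45.4  26. ]
yaw0 -0.2 pos [ 543.1 -197.1  250.9] turn [0. 0. 0.] shift [-543.7 -195.4  250.9]
```

```bash
python3 -c "
from h import *
go(470,-298,130,-11.3)"
```

```text
yaw0 -0.2 pos [ 543.1 -197.1  250.9] turn [ 0.    0.   11.12] shift [-72.7 101.2 120.9]
```

To row units: 121 mm is 0.1513, 101 mm is 0.1263, 11 degrees is 0.0611.

Request:
send_rows(rows="0 0 0.0222 -0.025 0.035 0.0375 0;0 0 0.0444 -0.05 0.07 0.0875 0;0 0 0.0611 -0.075 0.105 0.125 0;0 0 0.0611 -0.0913 0.1263 0.1513 0;0 0 0.0611 -0.0913 0.1263 0.1513 0;0 0 0.0611 -0.0913 0.1263 0.1513 0")

```text
time: 2.95
eef_pos: [0.4709, -0.2973, 0.1307]
tcp_rot: [0.995, -0.097, 0.001, 0.0]
contact_force: [0.7, -0.5, 0.8]
opening: 0.498
finger_force: 0.0
```

Run:
```python
from h import *
p=shot('wrist');pickle.dump(p,open('w2.pkl','wb'))
cv2.imwrite('pics/w2b.png',cv2.resize(cv2.cvtColor(p['color'],cv2.COLOR_RGB2BGR),(800,600),interpolation=cv2.INTER_CUBIC))
go(0,0,0)
```

```text
yaw0 -11.1 pos [ 471.3 -297.1  131.1] turn [ 0.05 -0.11 -0.  ] shift [-519.8 -201.3  129.9]
```

View pics/w2b.png

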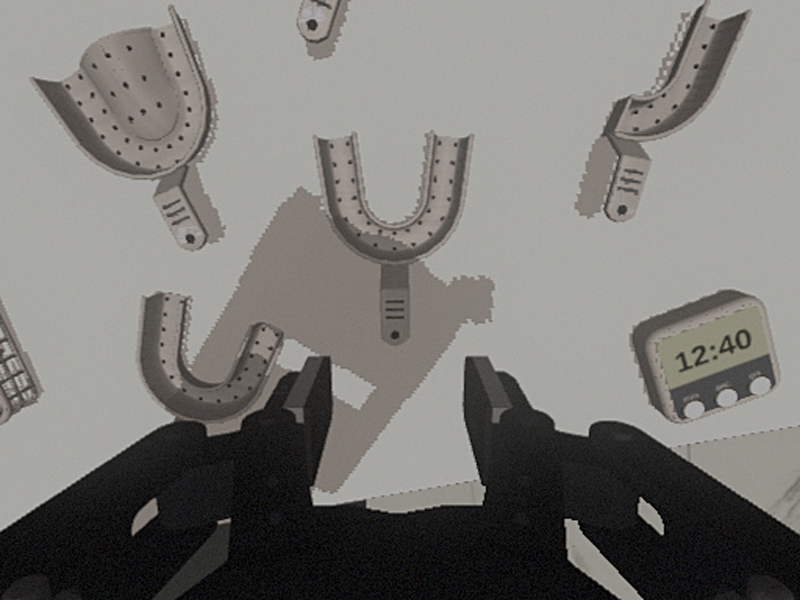

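The lower view shows L1 upright in the picture: heels (316,136) and (473,136), handle tip (396,345). U1's heels are at (33,78) and (172,7), tip (193,248).

Run:
```python
from h import *
p=pickle.load(open('w1.pkl','rb'));p2=pickle.load(open('w2.pkl','rb'))
A=tray((595,260),(508,240),(524,376));A2=tray((473,136),(316,136),(396,345))
C=tray((440,150),(342,173),(417,296));C2=tray((172,7),(33,78),(193,248))
for v in ([(p2,A2)],[(p,A),(p2,A2)],[(p2,C2)],[(p,C),(p2,C2)]):
  for fz in (0,1):
    q,r=fit(v,(500,-200,180),fz); print(q.round(1),r,'grip',(q[:2]+54*np.array([np.cos(np.radians(q[2])),np.sin(np.radians(q[2]))])).round(1))
# free triangulation of L1 handle tip
ps=[(p,(524/1.5625,376/1.5625)),(p2,(396/1.5625,345/1.5625))]
print(least_squares(lambda X:np.concatenate([proj(a,X)-b for a,b in ps]),[.45,-.3,.03]).x.round(4))
```

```text
[ 522.9 -306.2  169.1] [0.5 0.1 0.5] grip [ 469.8 -296. ]
[ 522.8 -306.2  169.1   -0.8] [0.3 0.3 0.2] grip [ 469.8 -296. ]
[ 523.  -306.6  169. ] [1.7 2.9 1.4 0.7 0.7 0.3] grip [ 470.  -296.3]
[ 5.229e+02 -3.066e+02  1.690e+02 -4.000e-01] [1.6 2.9 1.5 0.6 0.9 0.2] grip [ 469.9 -296.3]
[ 587.7 -196.1  191.5] [0.4 1.6 1.8] grip [ 534.7 -206.8]
[ 588.8 -193.9  191.4   -4.6] [0.8 0.8 0.7] grip [ 535.9 -204.6]
[ 587.7 -196.5  191.5] [0.3 1.7 0.9 0.7 1.1 2. ] grip [ 534.8 -207.3]
[ 587.9 -196.1  191.5   -1. ] [0.7 1.9 0.7 0.7 1.  2.1] grip [ 535.  -206.9]
[ 0.4574 -0.2938  0.0367]
```

```bash
python3 -c "
from h import *
go(469.8,-296,44.5,-10.9)"
```

```text
yaw0 -11.1 pos [ 471.3 -297.1  131.1] turn [ 0.05 -0.11 -0.16] shift [-1.8 -0.9 86.6]
```

To row units: 86.5 mm is 0.1081, 75 mm is 0.0938.

Request:
send_rows(rows="0 0 0 -0.0025 -0.0013 0.05 0;0 0 0 -0.0025 -0.0013 0.0938 -0.2;0 0 0 -0.0025 -0.0013 0.1081 -0.3;0 0 0 -0.0025 -0.0013 0.1081 -0.3;0 0 0 -0.0025 -0.0013 0.1081 -1;0 0 0 -0.0025 -0.0013 0.1081 -1;0 0 0 -0.0025 -0.0013 0.1081 -1;0 0 0 -0.0025 -0.0013 0.1081 -1", grip_force=60)

```text
time: 4.0
eef_pos: [0.4695, -0.2963, 0.0448]
tcp_rot: [0.995, -0.096, 0.001, 0.001]
contact_force: [-0.5, 0.4, 6.5]
opening: 0.144
finger_force: 59.0
```

To row units: -110 mm is -0.1375, -70 mm is -0.0875.

Request:
send_rows(rows="0 0 0 0 0 -0.0375 -1;0 0 0 0 0 -0.0875 -1;0 0 0 0 0 -0.1375 -1;0 0 0 0 0 -0.1375 -1")

```text
time: 4.5
eef_pos: [0.4703, -0.297, 0.1571]
tcp_rot: [0.995, -0.096, 0.003, 0.002]
contact_force: [-0.5, 0.8, -1.5]
opening: 0.138
finger_force: 58.8
```

Run:
```python
from h import *
s=ctrl.get_state();print(s['opening'],s['contact_force'],s['finger_force'])
p=shot('wrist');pickle.dump(p,open('w3.pkl','wb'))
cv2.imwrite('pics/w3.png',cv2.cvtColor(p['color'],cv2.COLOR_RGB2BGR))
go(560,-60,155,93)
```

```text
0.13839366806883951 [-0.4846273   0.83359086 -1.53470467] 58.78415713144932
yaw0 -11.1 pos [ 469.1 -295.9  154.6] turn [ 1.8000e-01 -1.0000e-02 -1.0406e+02] shift [  44.  -249.    -0.7]
```

View pics/w3.png

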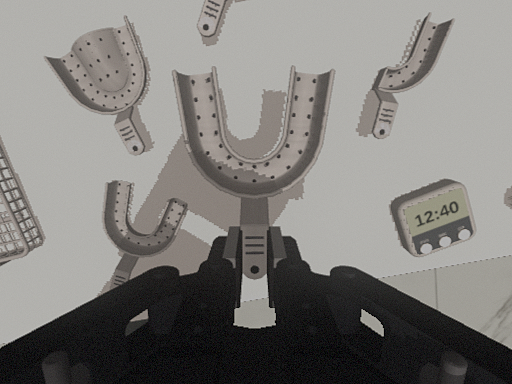

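To row units: -249 mm is -0.3113, -215 mm is -0.2688, -80 degrees is -0.4444.

Request:
send_rows(rows="0 0 -0.0556 0.0063 -0.025 -0.025 -1;0 0 -0.1111 0.0125 -0.0563 -0.0563 -1;0 0 -0.1667 0.02 -0.0938 -0.0875 -1;0 0 -0.2222 0.0275 -0.1313 -0.1125 -1;0 0 -0.2778 0.035 -0.175 -0.1188 -1;0 0 -0.3333 0.0425 -0.225 -0.1188 -1;0 0 -0.3889 0.05 -0.2688 -0.1188 -1;0 0 -0.4444 0.055 -0.3113 -0.1188 -1")

```text
time: 5.55
eef_pos: [0.5588, -0.0581, 0.2454]
tcp_rot: [0.823, 0.568, -0.002, -0.002]
contact_force: [0.8, 0.1, -0.1]
opening: 0.136
finger_force: 58.8
```

To row units: -24 degrees is -0.1333.

Request:
send_rows(rows="0 0 -0.0556 0 0 0 -1;0 0 -0.1111 0 0 0 -1;0 0 -0.1333 0 0 0 -1;0 0 -0.1333 0 0 0 -1")

```text
time: 6.05
eef_pos: [0.5586, -0.0593, 0.2457]
tcp_rot: [0.689, 0.725, -0.001, -0.002]
contact_force: [0.3, -0.3, -0.6]
opening: 0.138
finger_force: 58.8
```

Run:
```python
from h import *
p=pickle.load(open('w3.pkl','rb'))
q,r=fit([(p,tray((334,70),(174,70),(255,280),1))],(520,-300,169),1);print(q,r)
p=shot('wrist');pickle.dump(p,open('w4.pkl','wb'))
cv2.imwrite('pics/w4.png',cv2.resize(cv2.cvtColor(p['color'],cv2.COLOR_RGB2BGR),(800,600),interpolation=cv2.INTER_CUBIC))
go(560,-60,155,93)
```

```text
[ 523.32656598 -307.22468664  169.03938799  112.4361212 ] [0.2 0.2 0.2]
yaw0 92.9 pos [558.8 -59.3 246.2] turn [-0.2  -0.07 -0.14] shift [-0.8  1.5 91.2]
```

View pics/w4.png

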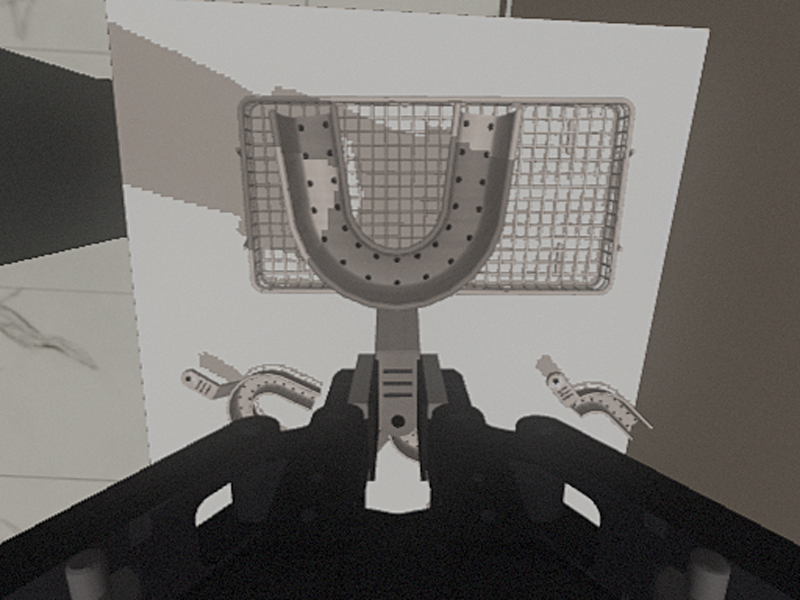

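The tray hangs level in the grip. The basket's outer rim corners (800x600) are about (238,98), (635,97), (613,295) and (255,294).

Run:
```python
from h import *
k=1.5625
L=[(-134.5,68.5,26),(134.5,68.5,26),(134.5,-68.5,26),(-134.5,-68.5,26)]
p4=pickle.load(open('w4.pkl','rb'));p1=pickle.load(open('w1.pkl','rb'))
v4=(p4,[(a,np.array(b)/k) for a,b in zip(L,[(238,97),(635,97),(613,295),(254,294)])])
v1=(p1,[(a,np.array(b)/k) for a,b in zip(L,[(96,385),(6,14),(206,4),(262,372)])])
v1=(p1,[v1[1][1],v1[1][2],v1[1][3],v1[1][0]]); v1=(p1,[(L[1],np.array((6,14))/k),(L[2],np.array((206,4))/k),(L[3],np.array((262,372))/k),(L[0],np.array((96,385))/k)])
for v in ([v4],[v1],[v4,v1]):
  for fz in (0,1): print(*[x.round(1) for x in fit(v,(580,0,3),fz)])
q,_=fit([v4],(580,0,3)); c,s=np.cos(np.radians(q[2])),np.sin(np.radians(q[2]))
for bx in (-91.5,-30.5,30.5,91.5):
  for by in (35,-35): print(bx,by,(q[0]+c*bx-s*by).round(1),(q[1]+s*bx+c*by).round(1))
```

```text
[583.  -11.7   2.8] [0.6 1.2 0.3 0.5]
[583.1 -11.6   2.8  -1.1] [0.4 0.8 0.6 0.1]
[581.2 -13.6   3.3] [2.7 3.4 4.7 2.3]
[581.9  -8.7   3.4  -9.3] [1.4 1.1 1.  1.3]
[582.  -12.6   3. ] [1.7 0.5 1.  1.2 3.4 3.9 4.4 2.3]
[582.4 -11.3   3.1  -4.7] [1.2 1.7 2.1 0.6 1.1 2.8 2.4 0.9]
-91.5 35 489.9 18.8
-91.5 -35 493.4 -51.1
-30.5 35 550.8 21.8
-30.5 -35 554.3 -48.1
30.5 35 611.7 24.8
30.5 -35 615.2 -45.1
91.5 35 672.7 27.8
91.5 -35 676.1 -42.1
```

```bash
python3 -c "
from h import *
go(676,-42,85,92.8)"
```

```text
yaw0 92.9 pos [558.8 -59.3 246.2] turn [-0.2  -0.07  0.06] shift [ 11.3 118.5 160.8]
```

To row units: 161 mm is 0.2013, 118.5 mm is 0.1481, -0.2 degrees is -0.0011.

Request:
send_rows(rows="0 0 0 0.0038 0.0438 0.025 -1;0 0 0 0.0088 0.0938 0.075 -1;0 0 0 0.0141 0.1481 0.1375 -1;-0.0011 0 0 0.0141 0.1481 0.1875 -1;-0.0011 0 0 0.0141 0.1481 0.2013 -1;-0.0011 0 0 0.0141 0.1481 0.2013 -1;-0.0011 0 0 0.0141 0.1481 0.2013 -1")

```text
time: 6.98
eef_pos: [0.6787, -0.0426, 0.0902]
tcp_rot: [0.689, 0.725, 0.002, 0.003]
contact_force: [0.8, -0.8, -0.3]
opening: 0.138
finger_force: 58.9
```

Run:
```python
from h import *
p=shot('wrist');pickle.dump(p,open('w5.pkl','wb'))
cv2.imwrite('pics/w5.png',cv2.resize(cv2.cvtColor(p['color'],cv2.COLOR_RGB2BGR),(800,600),interpolation=cv2.INTER_CUBIC))
go(676,-42,51,92.8)
```

```text
yaw0 92.9 pos [678.8 -42.6  90.4] turn [0.47 0.07 0.12] shift [ 0.8 -3.1 39.4]
```

View pics/w5.png

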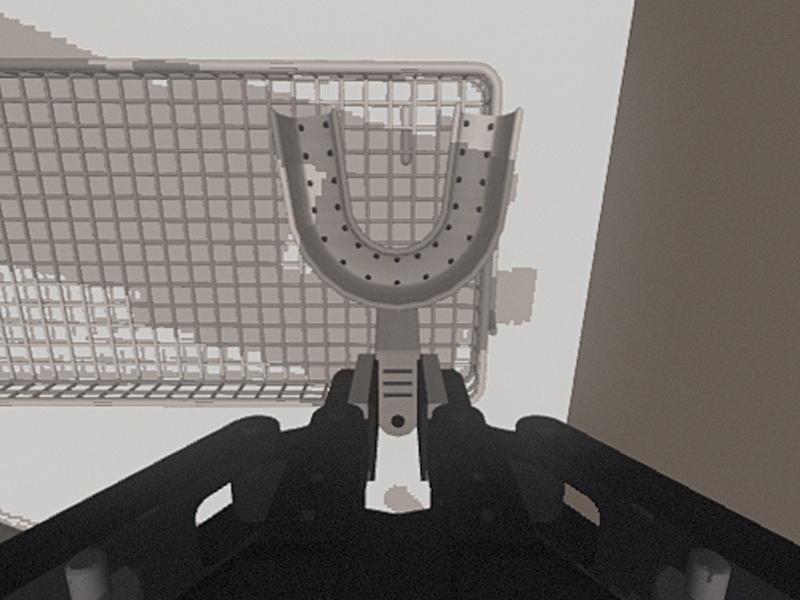

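The tray is over the far end of the basket. The outer rim corners here are near (501,62) and (487,404), and the tray still stands about 40 mm above its place.

Run:
```python
from h import *
p=pickle.load(open('w5.pkl','rb'));k=1.5625
for uv in [(501,62),(487,404),(501,90),(489,380)]: print((ray(p,uv[0]/k,uv[1]/k,.026)*1000).round(1))
q=np.array([583,-11.7]);a=np.radians(2.8)
for l in [(134.5,68.5),(134.5,-68.5)]: print(q+np.array([[np.cos(a),-np.sin(a)],[np.sin(a),np.cos(a)]])@l)
print(fit([(p,tray((522,108),(274,108),(398,436)))],(680,20,-87),1))
```

```text
[712.4  63.4  26. ]
[720.9 -72.3  26. ]
[713.4  54.1  26. ]
[720.6 -60.9  26. ]
[713.99321624  63.28851445]
[720.6856347  -73.54792637]
(array([677.51920622,  10.59120367, -87.18886875,  44.64550614]), array([0.6, 0.7, 0.5]))
```

To row units: 38 mm is 0.0475, -3.6 mm is -0.0045, 0.4 degrees is 0.0022.

Request:
send_rows(rows="0.0022 0 0 0.0006 -0.0045 0.01 -1;0.0022 0 0 0.0006 -0.0045 0.0225 -1;0.0022 0 0 0.0006 -0.0045 0.035 -1;0.0022 0 0 0.0006 -0.0045 0.0438 -1;0.0022 0 0 0.0006 -0.0045 0.0438 -1;0.0022 0 0 0.0006 -0.0045 0.0475 -1;0.0022 0 0 0.0006 -0.0045 0.0475 -1")

```text
time: 7.9
eef_pos: [0.6745, -0.0422, 0.051]
tcp_rot: [0.689, 0.725, -0.001, -0.001]
contact_force: [-2.5, -0.7, 5.5]
opening: 0.138
finger_force: 59.6
```

Run:
```python
from h import *
go(675.5,-42,51,92.8)
```

```text
yaw0 93.0 pos [674.5 -42.2  51. ] turn [-0.17  0.04  0.16] shift [ 0.2  1.  -0. ]
```

To row units: -170 mm is -0.2125, -140 mm is -0.175.

Request:
send_rows(rows="0 0 0 0 0 0 -0.4;0 0 0 0 0 0 -0.4;0 0 0 0 0 0 -0.4;0 0 0 0 0 -0.0375 -0.4;0 0 0 0 0 -0.1125 -0.2;0 0 0 0 0 -0.175 0;0 0 0 0 0 -0.2125 0;0 0 0 0 0 -0.2125 0")

```text
time: 8.9
eef_pos: [0.6762, -0.0421, 0.2232]
tcp_rot: [0.689, 0.725, 0.001, 0.002]
contact_force: [-0.3, -0.4, -0.9]
opening: 0.501
finger_force: 0.0
```

Run:
```python
from h import *
p=shot('wrist');pickle.dump(p,open('w6.pkl','wb'))
cv2.imwrite('pics/w6.png',cv2.resize(cv2.cvtColor(p['color'],cv2.COLOR_RGB2BGR),(800,600),interpolation=cv2.INTER_CUBIC))
go(410,-162,130,-28.6)
```

```text
yaw0 92.9 pos [674.9 -41.8 220.1] turn [-2.0000e-02  1.0000e-01  1.2154e+02] shift [-106.4 -270.6   90.6]
```

View pics/w6.png

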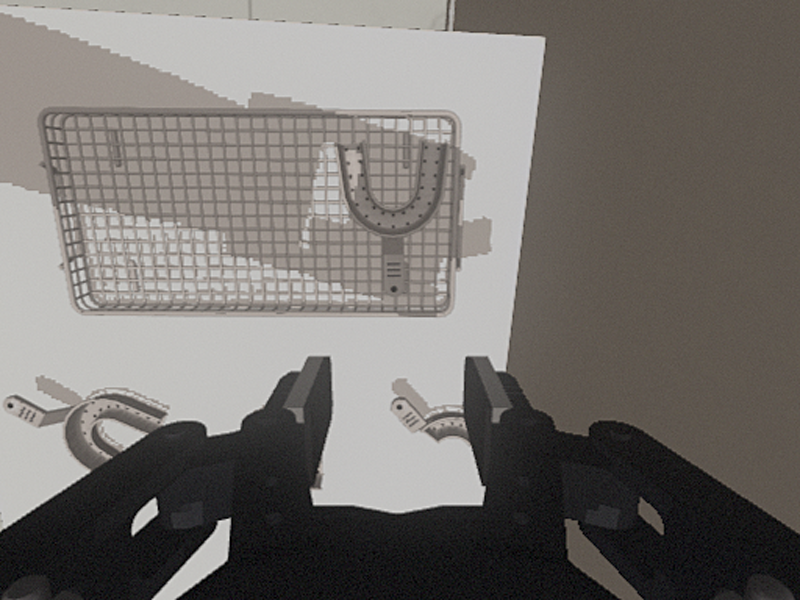

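L1 lies in its place at about (392,210), handle down. Next is L2.

To row units: -262 mm is -0.3275, -245 mm is -0.3063, 80 degrees is 0.4444.

Request:
send_rows(rows="0 0 0.0556 -0.0125 -0.0375 0 0;0 0 0.1111 -0.025 -0.0813 0 0;0 0 0.1667 -0.0438 -0.125 0.0125 0;0 0 0.2222 -0.0625 -0.175 0.025 0;0 0 0.2778 -0.0813 -0.225 0.0375 0;0 0 0.3333 -0.1 -0.2688 0.05 0;0 0 0.3889 -0.1188 -0.3063 0.0625 0;0 0 0.4444 -0.1325 -0.3275 0.075 0")

```text
time: 9.95
eef_pos: [0.4153, -0.1605, 0.157]
tcp_rot: [0.994, 0.109, -0.004, -0.002]
contact_force: [-0.0, 0.0, 0.1]
opening: 0.498
finger_force: 0.0
```

To row units: 41 degrees is 0.2278.

Request:
send_rows(rows="0 0 0.0556 0 0 0 0;0 0 0.1111 0 0 0 0;0 0 0.1667 0 0 0 0;0 0 0.2278 0 0 0 0;0 0 0.2278 0 0 0 0;0 0 0.2278 0 0 0 0")

```text
time: 10.7
eef_pos: [0.4174, -0.1606, 0.1589]
tcp_rot: [0.97, -0.241, -0.003, 0.0]
contact_force: [0.6, -0.4, 0.3]
opening: 0.498
finger_force: 0.0
```

Run:
```python
from h import *
p=shot('wrist');pickle.dump(p,open('w7.pkl','wb'))
cv2.imwrite('pics/w7.png',cv2.resize(cv2.cvtColor(p['color'],cv2.COLOR_RGB2BGR),(800,600),interpolation=cv2.INTER_CUBIC))
go(410,-162,130,-28.6)
```

```text
yaw0 -27.9 pos [ 417.6 -160.8  159.2] turn [0.09 0.28 0.66] shift [-6.   4.6 29.3]
```

View pics/w7.png

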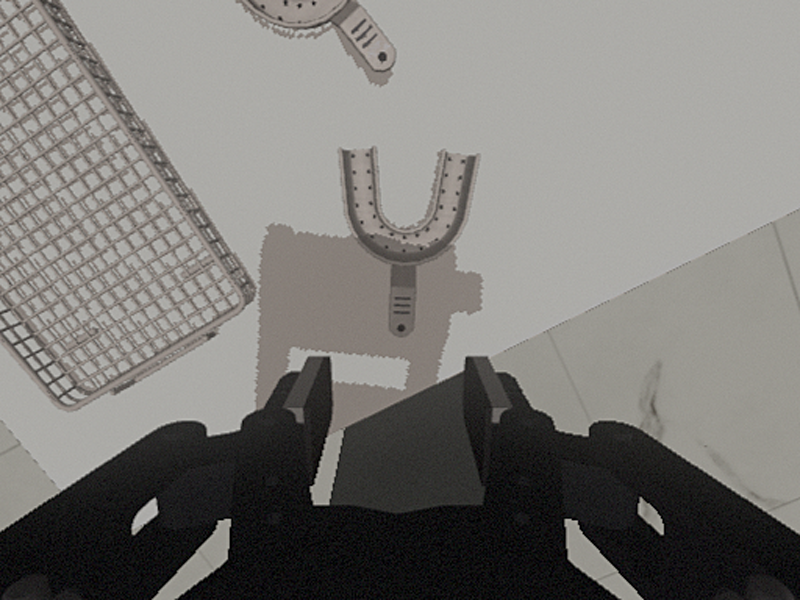

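L2 shows heels (339,149) and (479,154), handle tip (400,337).

Run:
```python
from h import *
p=pickle.load(open('w7.pkl','rb'))
for fz in (0,1):
    q,r=fit([(p,tray((479,154),(339,149),(400.5,337)))],(459,-188,152),fz);g=q[:2]+54*np.array([np.cos(np.radians(q[2])),np.sin(np.radians(q[2]))]);print(q,r,g)
q,r=fit([(p,tray((479,154),(339,149),(400.5,337)))],(459,-188,152));g=q[:2]+54*np.array([np.cos(np.radians(q[2])),np.sin(np.radians(q[2]))])
go(g[0],g[1],44.5,q[2]-180)
```

```text
[ 455.6626194  -186.18390148  149.64131794] [0.5 0.5 0.4] [ 409.06718779 -158.89167268]
[ 4.55633881e+02 -1.86178327e+02  1.49641294e+02 -4.11552947e-01] [0.5 0.5 0.3] [ 409.03846104 -158.88607889]
yaw0 -27.9 pos [ 417.6 -160.8  159.2] turn [0.1  0.28 2.42] shift [ -7.8   2.1 114.8]
```

To row units: 115 mm is 0.1438, -7.8 mm is -0.0098, 2.4 degrees is 0.0133.

Request:
send_rows(rows="0.0006 0.0017 0.0133 -0.005 0.0025 0.05 0;0.0006 0.0017 0.0133 -0.0098 0.0025 0.1 -0.2;0.0006 0.0017 0.0133 -0.0098 0.0025 0.1375 -0.3;0.0006 0.0017 0.0133 -0.0098 0.0025 0.1438 -0.3;0.0006 0.0017 0.0133 -0.0098 0.0025 0.1438 -0.3;0.0006 0.0017 0.0133 -0.0098 0.0025 0.1438 -0.3")

```text
time: 11.5
eef_pos: [0.411, -0.16, 0.0468]
tcp_rot: [0.965, -0.263, 0.003, 0.001]
contact_force: [-0.3, -0.8, 0.5]
opening: 0.35
finger_force: 0.0
```

```bash
python3 -c "
from h import *
go(409.1,-158.9,44.5,-30.4)"
```

```text
yaw0 -30.4 pos [ 411.  -160.    46.8] turn [ 0.02 -0.31 -0.04] shift [-2.2  0.   2.2]
```

To row units: -110 mm is -0.1375, -80 mm is -0.1, -0.3 degrees is -0.0017.

Request:
send_rows(rows="0 -0.0017 0 -0.0025 0 0.0025 -0.3;0 -0.0017 0 -0.0025 0 0.0025 -1;0 -0.0017 0 -0.0025 0 0.0025 -1;0 -0.0017 0 -0.0025 0 0.0025 -1;0 -0.0017 0 -0.0025 0 0.0025 -1;0 -0.0017 0 -0.0025 0 -0.0375 -1;0 -0.0017 0 -0.0025 0 -0.1 -1;0 -0.0017 0 -0.0025 0 -0.1375 -1")

```text
time: 12.5
eef_pos: [0.4085, -0.1585, 0.1572]
tcp_rot: [0.965, -0.263, 0.0, 0.0]
contact_force: [-0.6, -1.4, 0.1]
opening: 0.136
finger_force: 58.8
```

Run:
```python
from h import *
print(ctrl.get_state()['opening'])
p=shot('wrist','w8.png');pickle.dump(p,open('w8.pkl','wb'))
go(554.5,-48,110,92.8)
```

```text
0.13607918652832016
yaw0 -30.5 pos [ 410.4 -159.6  160.9] turn [   0.42   -0.18 -123.25] shift [  67.3 -169.3   51.2]
```

View pics/w8.png

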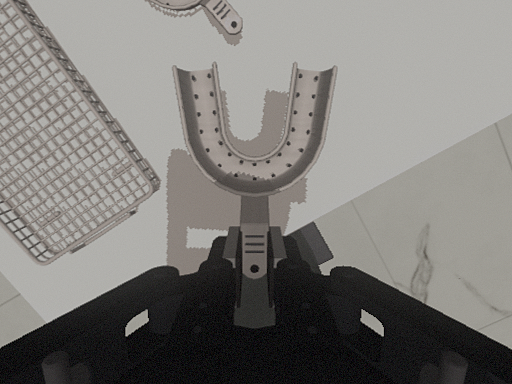

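L2 is held level and square in the grip, with heels near (174,66) and (336,66).

To row units: -169 mm is -0.2113, -150 mm is -0.1875, -80 degrees is -0.4444.

Request:
send_rows(rows="0 0 -0.0556 0.01 -0.025 0 -1;0 0 -0.1111 0.02 -0.05 0 -1;0 0 -0.1667 0.0313 -0.075 0 -1;0 0 -0.2222 0.0425 -0.1063 0 -1;0 0 -0.2778 0.0525 -0.1313 0 -1;0 0 -0.3333 0.0625 -0.1625 0 -1;0 0 -0.3889 0.0725 -0.1875 0 -1;0 0 -0.4444 0.0838 -0.2113 0 -1")

```text
time: 13.55
eef_pos: [0.5514, -0.0457, 0.1535]
tcp_rot: [0.907, 0.422, -0.001, -0.002]
contact_force: [-0.1, -0.6, -0.3]
opening: 0.135
finger_force: 58.8
```

To row units: 65 mm is 0.0813, 50 mm is 0.0625, -43.3 degrees is -0.2406.

Request:
send_rows(rows="0 0 -0.0556 0 0 0 -1;0 0 -0.1111 0 0 0 -1;0 0 -0.1667 0 0 0.0125 -1;0 0 -0.2222 0 0 0.0375 -1;0 0 -0.2406 0 0 0.0625 -1;0 0 -0.2406 0 0 0.0813 -1;0 0 -0.2406 0 0 0.0813 -1;0 0 -0.2406 0 0 0.0813 -1")

```text
time: 14.55
eef_pos: [0.5516, -0.0464, 0.0904]
tcp_rot: [0.69, 0.724, -0.0, -0.001]
contact_force: [-0.6, -0.9, -0.3]
opening: 0.137
finger_force: 58.7
```

```bash
python3 -c "
from h import *
go(554.3,-48,51,92.8)"
```

```text
yaw0 92.8 pos [551.6 -46.4  90.4] turn [-0.09 -0.07  0.01] shift [-1.8  2.7 39.4]
```

To row units: 39 mm is 0.0488, 2.7 mm is 0.0034.

Request:
send_rows(rows="0 0 0 -0.0023 0.0034 0.01 -1;0 0 0 -0.0023 0.0034 0.0225 -1;0 0 0 -0.0023 0.0034 0.035 -1;0 0 0 -0.0023 0.0034 0.0438 -1;0 0 0 -0.0023 0.0034 0.0463 -1;0 0 0 -0.0023 0.0034 0.0488 -1;0 0 0 -0.0023 0.0034 0.0488 -1")

```text
time: 15.42
eef_pos: [0.554, -0.0479, 0.0512]
tcp_rot: [0.689, 0.724, -0.0, -0.001]
contact_force: [-0.3, 0.1, -0.4]
opening: 0.14
finger_force: 58.8
```

```bash
python3 -c "
from h import *
go(554.3,-48,51,92.8)"
```

```text
yaw0 92.8 pos [554.  -47.9  51.2] turn [-0.13 -0.09  0.04] shift [-0.1  0.3  0.2]
```

To row units: -110 mm is -0.1375, -80 mm is -0.1.

Request:
send_rows(rows="0 0 0 0 0 0.0013 -1;0 0 0 0 0 0.0013 -1;0 0 0 0 0 0.0013 -0.4;0 0 0 0 0 0.0013 -0.4;0 0 0 0 0 0.0013 -0.4;0 0 0 0 0 -0.0375 -0.4;0 0 0 0 0 -0.1 -0.2;0 0 0 0 0 -0.1375 0")

```text
time: 16.42
eef_pos: [0.5551, -0.0483, 0.1638]
tcp_rot: [0.689, 0.724, 0.0, 0.0]
contact_force: [0.6, -0.6, 0.6]
opening: 0.499
finger_force: 0.0
```

```bash
python3 -c "
from h import *
go(535,-207,150,191.5)"
```

```text
yaw0 92.8 pos [555.1 -48.3 163.8] turn [ 6.000e-02  2.000e-02 -9.866e+01] shift [-157.5  -28.    13.7]
```

To row units: -157.5 mm is -0.1969, -140 mm is -0.175, -80 degrees is -0.4444.

Request:
send_rows(rows="0 0 -0.0556 -0.025 -0.005 0 0;0 0 -0.1111 -0.05 -0.01 0 0;0 0 -0.1667 -0.075 -0.015 0 0;0 0 -0.2222 -0.1 -0.0188 0 0;0 0 -0.2778 -0.125 -0.0225 0.0063 0;0 0 -0.3333 -0.15 -0.0263 0.0125 0;0 0 -0.3889 -0.175 -0.03 0.0175 0;0 0 -0.4444 -0.1969 -0.035 0.0175 0")

```text
time: 17.42
eef_pos: [0.5336, -0.2073, 0.1464]
tcp_rot: [0.06, 0.998, 0.001, -0.002]
contact_force: [0.5, -0.2, -0.1]
opening: 0.494
finger_force: 0.0
```

To row units: -18.7 degrees is -0.1039.

Request:
send_rows(rows="0 0 -0.0556 0 0 0 0;0 0 -0.1039 0 0 0 0;0 0 -0.1039 0 0 0 0;0 0 -0.1039 0 0 0 0")

```text
time: 17.92
eef_pos: [0.5339, -0.2067, 0.1469]
tcp_rot: [-0.1, 0.995, 0.001, -0.001]
contact_force: [0.3, 0.6, 0.3]
opening: 0.504
finger_force: 0.0
```

Run:
```python
from h import *
p=shot('wrist');pickle.dump(p,open('w9.pkl','wb'))
cv2.imwrite('pics/w9.png',cv2.resize(cv2.cvtColor(p['color'],cv2.COLOR_RGB2BGR),(800,600),interpolation=cv2.INTER_CUBIC))
go(535,-207,44.5,191.5)
```

```text
yaw0 -168.6 pos [ 534.  -206.6  146.9] turn [ 0.11 -0.13 -0.05] shift [ -1.2  -0.8 102.4]
```

View pics/w9.png

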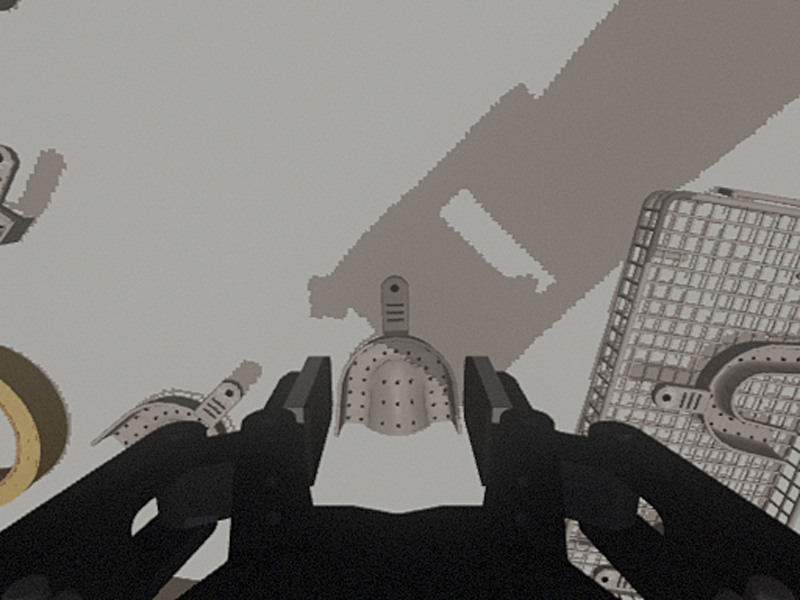

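U1 is centred with its handle up in the picture: tip (395,276), heels (336,437) and (459,434). L2 has stayed put in the basket.

Run:
```python
from h import *
p=pickle.load(open('w9.pkl','rb'))
for fz in (1,0):
    q,r=fit([(p,tray((336.5,437),(460,434),(395,276)))],(588,-196,191),fz);g=q[:2]+54*np.array([np.cos(np.radians(q[2])),np.sin(np.radians(q[2]))]);print(q,r,g)
go(g[0],g[1],44.5,q[2])
```

```text
[ 588.01307263 -195.57900684  192.47496618    0.77339852] [0.3 0.3 0.2] [ 535.28798664 -207.24371032]
[ 588.33527625 -195.51341524  192.47538868] [0.5 0.2 0.3] [ 535.61027628 -207.17850753]
yaw0 -168.6 pos [ 534.  -206.6  146.9] turn [ 0.11 -0.13 -1.03] shift [ -1.7  -1.  102.4]
```

To row units: 102 mm is 0.1275, -1.7 mm is -0.0021, -0.8 degrees is -0.0044.

Request:
send_rows(rows="0 0 -0.0044 -0.0021 -0.0013 0.05 0;0 0 -0.0044 -0.0021 -0.0013 0.1 -0.2;0 0 -0.0044 -0.0021 -0.0013 0.1275 -0.3;0 0 -0.0044 -0.0021 -0.0013 0.1275 -0.3;0 0 -0.0044 -0.0021 -0.0013 0.1275 -0.3;0 0 -0.0044 -0.0021 -0.0013 0.1275 -0.3")

```text
time: 18.73
eef_pos: [0.5366, -0.2078, 0.0466]
tcp_rot: [-0.107, 0.994, -0.0, 0.0]
contact_force: [0.0, -0.8, 0.5]
opening: 0.35
finger_force: 0.0
```

```bash
python3 -c "
from h import *
go(535.4,-207.2,44.5,192.3)"
```

```text
yaw0 -167.7 pos [ 536.6 -207.8   46.6] turn [-0.01  0.01  0.03] shift [1.1 0.9 2.1]
```

To row units: -115 mm is -0.1438, -80 mm is -0.1.

Request:
send_rows(rows="0 0 0 0.0013 0.0013 0.0025 -0.3;0 0 0 0.0013 0.0013 0.0025 -1;0 0 0 0.0013 0.0013 0.0025 -1;0 0 0 0.0013 0.0013 0.0025 -1;0 0 0 0.0013 0.0013 0.0025 -1;0 0 0 0.0013 0.0013 -0.0375 -1;0 0 0 0.0013 0.0013 -0.1 -1;0 0 0 0.0013 0.0013 -0.1438 -1")

```text
time: 19.73
eef_pos: [0.5351, -0.2069, 0.1615]
tcp_rot: [-0.107, 0.994, 0.0, -0.0]
contact_force: [1.1, -1.0, -0.5]
opening: 0.138
finger_force: 58.7
```

```bash
python3 -c "
from h import *
print(ctrl.get_state()['opening'])
p=shot('wrist','w10.png');pickle.dump(p,open('w10.pkl','wb'))
go(490.4,19,160,92.8)"
```

```text
0.1378564425264486
yaw0 -167.7 pos [ 537.5 -208.2  166.8] turn [5.000e-02 4.800e-01 9.954e+01] shift [ -2.5 232.    5.6]
```

To row units: 232 mm is 0.29, -2.5 mm is -0.0031, 80 degrees is 0.4444.

Request:
send_rows(rows="0 0 0.0556 0 0.0313 0 -1;0 0 0.1111 0 0.0688 0 -1;0 0 0.1667 0 0.1063 0 -1;0 0 0.2222 0 0.1438 0 -1;0 0 0.2778 0 0.1813 0 -1;0 0 0.3333 0 0.2188 0 -1;0 0 0.3889 -0.0013 0.2563 0 -1;0 0 0.4444 -0.0031 0.29 0 -1")

```text
time: 20.78
eef_pos: [0.487, 0.0216, 0.1594]
tcp_rot: [0.559, 0.829, -0.0, -0.002]
contact_force: [0.1, -0.4, -2.3]
opening: 0.14
finger_force: 58.6
```

To row units: 70 mm is 0.0875, 55 mm is 0.0688, 19.5 degrees is 0.1083.

Request:
send_rows(rows="0 0 0.0556 0 0 0 -1;0 0 0.1083 0 0 0.0125 -1;0 0 0.1083 0 0 0.0438 -1;0 0 0.1083 0 0 0.0688 -1;0 0 0.1083 0 0 0.0875 -1;0 0 0.1083 0 0 0.0875 -1;0 0 0.1083 0 0 0.0875 -1")

```text
time: 21.65
eef_pos: [0.4879, 0.0206, 0.0909]
tcp_rot: [0.689, 0.724, 0.0, -0.001]
contact_force: [0.6, -0.7, 0.1]
opening: 0.139
finger_force: 58.7
```

Run:
```python
from h import *
p=shot('wrist');pickle.dump(p,open('w11.pkl','wb'))
cv2.imwrite('pics/w11.png',cv2.resize(cv2.cvtColor(p['color'],cv2.COLOR_RGB2BGR),(800,600),interpolation=cv2.INTER_CUBIC))
go(490.6,19,51,92.8)
```

```text
yaw0 92.8 pos [488.1  20.5  91.2] turn [-0.04 -0.07  0.04] shift [-1.7  2.4 40.2]
```

View pics/w11.png

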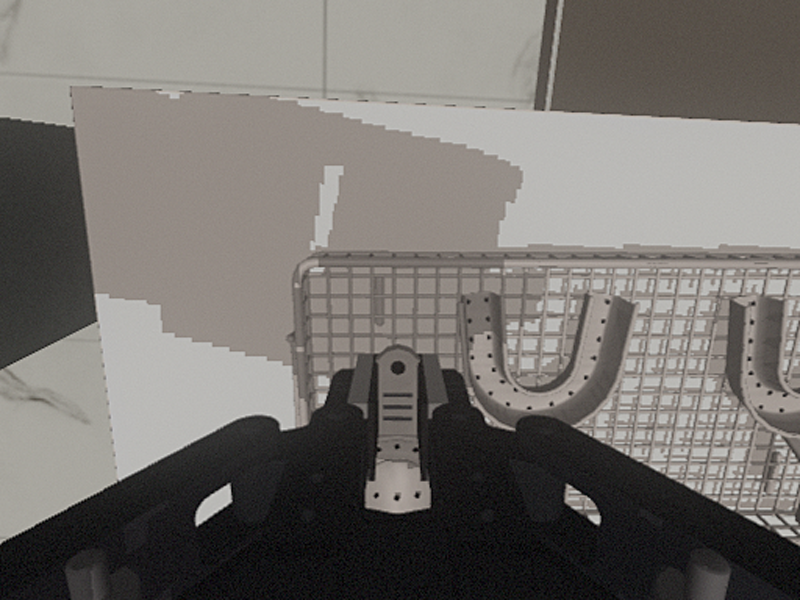

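U1 is held over the near end. The left rim corner is at about (294,255), and L2's heels are at about (459,293) and (635,302).

Run:
```python
from h import *
p=pickle.load(open('w11.pkl','rb'));k=1.5625
a=np.radians(2.8);M=np.array([[np.cos(a),np.sin(a)],[-np.sin(a),np.cos(a)]])
for n,u,v,z in [('rimTL',295,252,.026),('rimL',292,340,.026),('L2l',459,293,.024),('L2r',635,302,.024),('L1l',730,298,.024)]: print(n,(M@(ray(p,u/k,v/k,z)[:2]*1000-[583,-11.7])).round(1))
```

```text
rimTL [-133.3   72.1]
rimL [-136.7   34.8]
L2l [-66.9  54.7]
L2r [ 6.3 50.8]
L1l [45.5 52.5]
```

To row units: 41 mm is 0.0513, -1.7 mm is -0.0021.

Request:
send_rows(rows="0 0 0 -0.0021 0.0031 0.01 -1;0 0 0 -0.0021 0.0031 0.0225 -1;0 0 0 -0.0021 0.0031 0.035 -1;0 0 0 -0.0021 0.0031 0.045 -1;0 0 0 -0.0021 0.0031 0.0488 -1;0 0 0 -0.0021 0.0031 0.0513 -1;0 0 0 -0.0021 0.0031 0.0513 -1")

```text
time: 22.58
eef_pos: [0.4901, 0.0191, 0.0496]
tcp_rot: [0.689, 0.724, -0.0, -0.001]
contact_force: [-0.1, 0.4, -1.5]
opening: 0.138
finger_force: 58.7
```

```bash
python3 -c "
from h import *
go(490.6,19,51,92.8)"
```

```text
yaw0 92.8 pos [490.1  19.1  49.6] turn [-0.11 -0.08  0.05] shift [-0.1  0.5 -1.4]
```

To row units: 1 mm is 0.0013, 0.5 mm is 0.0006.

Request:
send_rows(rows="0 0 0 0 0.0006 0.0013 -1;0 0 0 0 0.0006 0.0013 -1")

```text
time: 22.82
eef_pos: [0.4905, 0.0194, 0.049]
tcp_rot: [0.689, 0.724, -0.0, -0.002]
contact_force: [-2.3, 2.2, 5.0]
opening: 0.14
finger_force: 59.3
```

Now it touches the floor. I'll release, lift, and look.

To row units: -120 mm is -0.15, -80 mm is -0.1.

Request:
send_rows(rows="0 0 0 0 0 0 -0.4;0 0 0 0 0 0 -0.4;0 0 0 0 0 0 -0.4;0 0 0 0 0 -0.0375 -0.4;0 0 0 0 0 -0.1 -0.2;0 0 0 0 0 -0.15 0")

```text
time: 23.58
eef_pos: [0.4908, 0.0189, 0.1699]
tcp_rot: [0.689, 0.724, -0.0, -0.001]
contact_force: [0.7, 0.1, -0.7]
opening: 0.5
finger_force: 0.0
```

```bash
python3 -c "
from h import *
go(610,-293,150,149)"
```

```text
yaw0 92.8 pos [490.8  18.9 169.9] turn [-4.000e-02 -1.100e-01 -5.617e+01] shift [-317.4  103.6   19.4]
```

To row units: -317 mm is -0.3963, -270 mm is -0.3375, -56 degrees is -0.3111.

Request:
send_rows(rows="0 0 -0.0444 -0.0563 0.0188 0 0;0 0 -0.0889 -0.1125 0.0375 0 0;0 0 -0.1333 -0.1688 0.0563 0 0;0 0 -0.1778 -0.225 0.075 0 0;0 0 -0.2222 -0.2813 0.0938 0 0;0 0 -0.2667 -0.3375 0.1125 0.0125 0;0 0 -0.3111 -0.3963 0.13 0.0238 0;0 0 -0.3111 -0.3963 0.13 0.0238 0")

```text
time: 24.58
eef_pos: [0.6099, -0.2954, 0.1467]
tcp_rot: [0.27, 0.963, 0.0, -0.002]
contact_force: [0.8, 0.7, -0.4]
opening: 0.498
finger_force: 0.0
```

Request:
send_rows(rows="0 0 0 0 0 0 0;0 0 0 0 0 0 0")

```text
time: 24.82
eef_pos: [0.61, -0.2912, 0.1488]
tcp_rot: [0.268, 0.963, 0.0, -0.001]
contact_force: [0.5, -0.1, 1.2]
opening: 0.502
finger_force: 0.0
```

Run:
```python
from h import *
p=shot('wrist');pickle.dump(p,open('w12.pkl','wb'))
cv2.imwrite('pics/w12.png',cv2.resize(cv2.cvtColor(p['color'],cv2.COLOR_RGB2BGR),(800,600),interpolation=cv2.INTER_CUBIC))
go(610,-293,44.5,149)
```

```text
yaw0 148.9 pos [ 610.1 -291.2  149. ] turn [-0.   -0.16 -0.1 ] shift [ -1.1  -1.6 104.5]
```

View pics/w12.png

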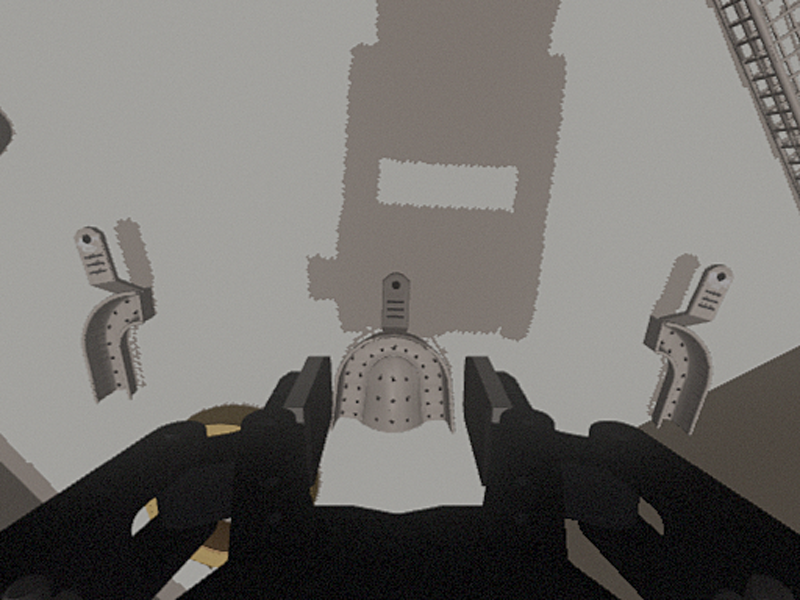

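U2 is centred: tip (396,272), heels (332,429) and (454,433).

Run:
```python
from h import *
p=pickle.load(open('w12.pkl','rb'))
for fz in (1,0):
    q,r=fit([(p,tray((332,430),(454,433),(396,272)))],(655,-320,148),fz);g=q[:2]+54*np.array([np.cos(np.radians(q[2])),np.sin(np.radians(q[2]))]);print(q,r,g)
go(g[0],g[1],44.5,q[2])
```

```text
[ 6.55072376e+02 -3.19960514e+02  1.47651770e+02  5.82721427e-01] [0.5 0.4 0.3] [ 609.452542   -291.06707526]
[ 655.27731973 -320.08928734  147.6516292 ] [0.5 0.5 0.5] [ 609.65755727 -291.19573662]
yaw0 148.9 pos [ 610.1 -291.2  149. ] turn [-0.   -0.16  1.24] shift [ 1.000e-01 -3.000e-01  1.045e+02]
```

To row units: 104.5 mm is 0.1306, 102 mm is 0.1275, 1.2 degrees is 0.0067.

Request:
send_rows(rows="0 0 0.0067 0 0 0.05 0;0 0 0.0067 0 0 0.1 -0.2;0 0 0.0067 0 0 0.1275 -0.3;0 0 0.0067 0 0 0.1306 -0.3;0 0 0.0067 0 0 0.1306 -0.3;0 0 0.0067 0 0 0.1306 -0.3")

```text
time: 25.62
eef_pos: [0.6111, -0.2931, 0.0463]
tcp_rot: [0.279, 0.96, -0.0, 0.0]
contact_force: [0.5, -0.2, 1.5]
opening: 0.347
finger_force: 0.0
```

```bash
python3 -c "
from h import *
go(609.6,-291.2,44.8,147.7)"
```

```text
yaw0 147.6 pos [ 611.1 -293.1   46.3] turn [-0.02  0.05 -0.06] shift [2.3 0.8 1.5]
```

To row units: -120 mm is -0.15, 1.5 mm is 0.0019.

Request:
send_rows(rows="0 0 0 0.0025 0.0013 0.0019 -0.3;0 0 0 0.0025 0.0013 0.0019 -1;0 0 0 0.0025 0.0013 0.0019 -1;0 0 0 0.0025 0.0013 0.0019 -1;0 0 0 0.0025 0.0013 0.0019 -1;0 0 0 0.0025 0.0013 -0.0375 -1;0 0 0 0.0025 0.0013 -0.1 -1;0 0 0 0.0025 0.0013 -0.15 -1")

```text
time: 26.62
eef_pos: [0.609, -0.2907, 0.165]
tcp_rot: [0.279, 0.96, 0.0, -0.001]
contact_force: [0.4, -0.1, -1.0]
opening: 0.138
finger_force: 58.6
```

```bash
python3 -c "
from h import *
print(ctrl.get_state()['opening'])
go(611.7,24.8,170,92.8)"
```

```text
0.13759408356549654
yaw0 147.6 pos [ 609.  -290.7  165. ] turn [-0.08 -0.12 54.83] shift [166.7 267.9  -4.7]
```

To row units: 268 mm is 0.335, 220 mm is 0.275, 54.8 degrees is 0.3044.

Request:
send_rows(rows="0 0 0.0444 0.0275 0.045 0 -1;0 0 0.0889 0.055 0.09 0 -1;0 0 0.1333 0.0825 0.135 0 -1;0 0 0.1778 0.11 0.18 0 -1;0 0 0.2222 0.1375 0.225 0 -1;0 0 0.2667 0.1688 0.275 0 -1;0 0 0.3044 0.2088 0.335 0 -1;0 0 0.3044 0.2088 0.335 0 -1")

```text
time: 27.62
eef_pos: [0.6106, 0.0288, 0.1635]
tcp_rot: [0.688, 0.726, -0.0, -0.002]
contact_force: [0.3, 0.2, -0.7]
opening: 0.136
finger_force: 58.6
```

Run:
```python
from h import *
p=pickle.load(open('w6.pkl','rb'));k=1.5625
a=np.radians(2.8);M=np.array([[np.cos(a),np.sin(a)],[-np.sin(a),np.cos(a)]])
for n,u,v,z in [('rimTL',38,110,.026),('rimTR',461,110,.026),('rimBR',455,317,.026),('L1l',339,145,.024),('L1r',447,143,.024),('L1tip',394,297,.0385)]: print(n,(M@(ray(p,u/k,v/k,z)[:2]*1000-[583,-11.7])).round(1))
go(611.7,24.8,85,92.8)
```

```text
rimTL [-133.4   68.1]
rimTR [133.6  68.7]
rimBR [134.4 -68.5]
L1l [55.6 47.6]
L1r [125.5  48.9]
L1tip [ 91.2 -50.5]
yaw0 93.1 pos [610.6  28.8 163.5] turn [-0.21 -0.13  0.32] shift [-4.3  1.2 78.5]
```

To row units: 75 mm is 0.0938, 65 mm is 0.0813, 0.3 degrees is 0.0017.

Request:
send_rows(rows="-0.0011 0 0.0017 -0.005 0.0013 0.025 -1;-0.0011 0 0.0017 -0.005 0.0013 0.0563 -1;-0.0011 0 0.0017 -0.005 0.0013 0.0813 -1;-0.0011 0 0.0017 -0.005 0.0013 0.0938 -1;-0.0011 0 0.0017 -0.005 0.0013 0.0938 -1;-0.0011 0 0.0017 -0.005 0.0013 0.0938 -1")

```text
time: 28.38
eef_pos: [0.6132, 0.0212, 0.0905]
tcp_rot: [0.691, 0.723, 0.001, 0.001]
contact_force: [-0.1, -0.4, -0.3]
opening: 0.135
finger_force: 58.6
```

```bash
python3 -c "
from h import *
go(611.5,24.8,50.7,92.8)"
```

```text
yaw0 92.5 pos [613.2  21.2  90.5] turn [ 0.16 -0.07 -0.26] shift [ 3.6 -1.6 39.8]
```

To row units: 18 mm is 0.0225, 3.6 mm is 0.0045, -0.3 degrees is -0.0017.

Request:
send_rows(rows="0.0006 0 -0.0017 0.0045 -0.0021 0 -1;0.0006 0 -0.0017 0.0045 -0.0021 0.01 -1;0.0006 0 -0.0017 0.0045 -0.0021 0.0225 -1;0.0006 0 -0.0017 0.0045 -0.0021 0.0225 -1;0.0006 0 -0.0017 0.0045 -0.0021 0.0225 -1")

```text
time: 29.0
eef_pos: [0.6105, 0.0249, 0.0712]
tcp_rot: [0.689, 0.724, 0.0, -0.001]
contact_force: [-0.3, -0.7, -0.5]
opening: 0.141
finger_force: 58.6
```

```bash
python3 -c "
from h import *
go(611.5,24.8,50.7,92.8)"
```

```text
yaw0 92.8 pos [610.5  24.9  71.2] turn [-0.07 -0.09  0.04] shift [-0.2  1.  20.5]
```

Request:
send_rows(rows="0 0 0 0 0.0013 0.0075 -1;0 0 0 0 0.0013 0.015 -1;0 0 0 0 0.0013 0.0213 -1;0 0 0 0 0.0013 0.025 -1;0 0 0 0 0.0013 0.0256 -1;0 0 0 0 0.0013 0.0256 -1")

```text
time: 29.75
eef_pos: [0.6117, 0.025, 0.0511]
tcp_rot: [0.689, 0.724, 0.0, -0.001]
contact_force: [-0.7, -0.2, -0.4]
opening: 0.139
finger_force: 58.6
```

To row units: 1.2 mm is 0.0015, 1 mm is 0.0013.

Request:
send_rows(rows="0 0 0 0 0 0.0013 -1;0 0 0 0 0 0.0015 -1;0 0 0 0 0 0.0015 -1")

```text
time: 30.12
eef_pos: [0.6115, 0.025, 0.0498]
tcp_rot: [0.689, 0.724, 0.0, -0.001]
contact_force: [-0.4, 0.1, -0.4]
opening: 0.139
finger_force: 58.6
```

To row units: 0.8 mm is 0.001.

Request:
send_rows(rows="0 0 0 0 0 0.001 -1;0 0 0 0 0 0.001 -1;0 0 0 0 0 0.001 -1")

```text
time: 30.5
eef_pos: [0.6117, 0.025, 0.0492]
tcp_rot: [0.689, 0.724, 0.0, -0.001]
contact_force: [0.3, 0.7, 0.1]
opening: 0.141
finger_force: 58.7
```

To row units: -140 mm is -0.175, -80 mm is -0.1.

Request:
send_rows(rows="0 0 0 0 0 0.0008 -1;0 0 0 0 0 0.0008 -1;0 0 0 0 0 0.0008 -0.4;0 0 0 0 0 0.0008 -0.4;0 0 0 0 0 0.0008 -0.4;0 0 0 0 0 -0.0375 -0.4;0 0 0 0 0 -0.1 -0.4;0 0 0 -0.0375 0 -0.175 -0.2")

```text
time: 31.5
eef_pos: [0.6122, -0.0021, 0.185]
tcp_rot: [0.688, 0.725, -0.0, -0.002]
contact_force: [0.4, -0.1, 0.5]
opening: 0.402
finger_force: 0.0
```

```bash
python3 -c "
from h import *
go(583,-50,260,92.8)"
```

```text
yaw0 93.0 pos [612.2  -2.1 185. ] turn [-0.19 -0.13  0.18] shift [-46.2 -31.8 -75. ]
```

To row units: -75 mm is -0.0938, -50 mm is -0.0625.

Request:
send_rows(rows="0 0 0 -0.0188 -0.0125 -0.0313 0;0 0 0 -0.0375 -0.025 -0.0625 0;0 0 0 -0.0575 -0.04 -0.0938 0;0 0 0 -0.0575 -0.04 -0.0938 0;0 0 0 -0.0575 -0.04 -0.0938 0")

```text
time: 32.12
eef_pos: [0.5831, -0.0504, 0.2586]
tcp_rot: [0.689, 0.724, 0.0, -0.002]
contact_force: [-0.4, 0.1, -0.9]
opening: 0.498
finger_force: 0.0
```

Run:
```python
from h import *
p=shot('wrist');pickle.dump(p,open('w13.pkl','wb'))
c=cv2.cvtColor(p['color'],cv2.COLOR_RGB2BGR)[40:265,100:400]
cv2.imwrite('pics/w13.png',cv2.resize(c,None,fx=2.6667,fy=2.6667,interpolation=cv2.INTER_CUBIC)[:600])
```

```text
(no output)
```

View pics/w13.png

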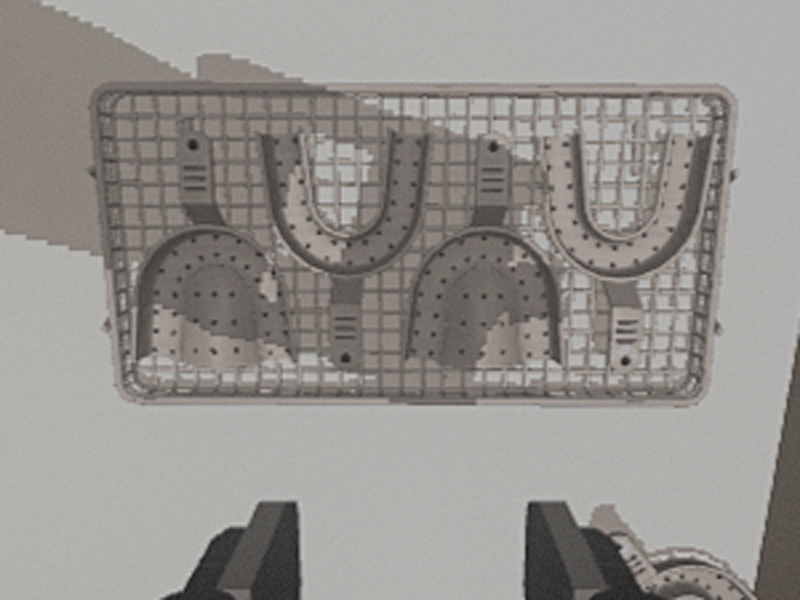

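All four trays lie in the basket, alternating and head to tail, with even gaps. The handle tips are near (192,137), (345,367), (492,137) and (625,367). I'll check heights and positions numerically before handing in.

Run:
```python
from h import *
p=pickle.load(open('w13.pkl','rb'))
T={'U1':((137,361),(293,362),(193,132)),'L2':((428,135),(261,135),(346,369)),'U2':((406,360),(561,362),(492,132)),'L1':((713,136),(542,137),(625,370))}
a=np.radians(2.8);M=np.array([[np.cos(a),np.sin(a)],[-np.sin(a),np.cos(a)]])
for n,t in T.items():
    t=[np.array(x)/2.6667+[100,40] for x in t]
    q,r=fit([(p,tray(*t,1))],(583,-10,93 if n[0]=='U' else -87),1); print(n,(M@(q[:2]-[583,-11.7])).round(1),(q[2]-2.8).round(1),'z',q[3].round(1),r)
```

```text
U1 [-92.4 -19.4] 89.6 z -4.3 [0.5 0.5 0.3]
L2 [-30.2  18.4] -90.1 z -5.0 [0.6 0.6 0.5]
U2 [ 32.6 -19.4] 89.8 z -5.8 [0.7 0.5 0.4]
L1 [93.  17.9] -89.1 z -3.3 [0.3 0.4 0.3]
```

```bash
python3 -c "
from plant import ctrl
print(ctrl.sign_off())"
```

```text
the job is handed in; nothing more can be done
None
```

The four full-arch trays are packed in the basket, alternating upper and lower, head to tail and evenly spread, and by the last picture all lie flat; I let go of them, left the other things alone, and handed the job in at about 32 s.

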